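# Build up the riser beside the microscope to the height gauge

## Task

Pile riser plates on the black base, over its two guide studs, until the top of the pile is level with the pointer of the height gauge standing at the end of the base, and stop there. The studs are clamped somewhere along the slot in the base, so feel for them with the plate until its holes drop on; set each plate gently down, flat and fully home, without letting it fall. Leave the plates you do not need where they lie, and do not knock the gauges or disturb the dish, the objective and the bottle.

Things in the scene. Friction and masses are not known exactly. Their poses are not given: they have to be found in the camera images.
- base: black rail-like riser base, 150 long (its x) x 52 wide x 20 mm high, bolted to the optical breadboard; origin at the centre of its underside. A slot runs along the middle of its top; in it is clamped a bar with two upright steel guide studs. Base and studs do not move
- seat (a point): centre of the base's top face, 20 mm above the breadboard, where the first plate lies; axes as the base's
- slot_mid (a point): point 56 mm above seat, at the height of the stud tips. Studs: 10 mm in diameter, 76 mm apart on the base's x axis, 56 mm tall above the base, the last 4 mm tapering to 6 mm. The pair's middle may be clamped up to 10 mm either way along x from this point (exact across); where is not reported: feel or look for it
- plate20_a: loose riser plate, black anodised, 110 (x) x 56 (y) x 20 mm thick, about 300 g, lying flat on the breadboard at the start; origin at the centre of its underside, z up. Two 12.4 mm through holes 76 mm apart on its x axis, 38 mm either side of the middle; both ends and both faces are alike
- plate20_a_top (a point): centre of the upper face of plate20_a, 20 mm above its origin
- plate20_b: loose riser plate, black anodised, 110 (x) x 56 (y) x 20 mm thick, about 300 g, lying flat on the breadboard at the start; origin at the centre of its underside, z up. Two 12.4 mm through holes 76 mm apart on its x axis, 38 mm either side of the middle; both ends and both faces are alike
- plate20_b_top (a point): centre of the upper face of plate20_b, 20 mm above its origin
- plate10_a: loose riser plate, plain aluminium, 110 (x) x 56 (y) x 10 mm thick, about 150 g, lying flat on the breadboard at the start; origin at the centre of its underside, z up. Two 12.4 mm through holes 76 mm apart on its x axis, 38 mm either side of the middle; both ends and both faces are alike
- plate10_a_top (a point): centre of the upper face of plate10_a, 10 mm above its origin
- plate10_b: loose riser plate, plain aluminium, 110 (x) x 56 (y) x 10 mm thick, about 150 g, lying flat on the breadboard at the start; origin at the centre of its underside, z up. Two 12.4 mm through holes 76 mm apart on its x axis, 38 mm either side of the middle; both ends and both faces are alike
- plate10_b_top (a point): centre of the upper face of plate10_b, 10 mm above its origin
- gauge_a: height gauge, red pointer reaching 45 mm to its -x; 60 x 44 x 16 mm magnetic foot (fixed), column 130 mm tall; origin under the foot's centre. The gauge standing off the base's +x end (foot's centre 120 to 130 mm from the base's middle, tip 75 to 85 mm) is the one to work to; the other two are parked over 200 mm from the base's middle
- gauge_a_tip (a point): tip of the red pointer (a 3 mm thick blade; this point is mid-thickness), 50 mm above the breadboard, which is 30 mm above the base's top
- gauge_b: height gauge, blue pointer reaching 45 mm to its -x; 60 x 44 x 16 mm magnetic foot (fixed), column 130 mm tall; origin under the foot's centre. The gauge standing off the base's +x end (foot's centre 120 to 130 mm from the base's middle, tip 75 to 85 mm) is the one to work to; the other two are parked over 200 mm from the base's middle
- gauge_b_tip (a point): tip of the blue pointer (a 3 mm thick blade; this point is mid-thickness), 60 mm above the breadboard, which is 40 mm above the base's top
- gauge_c: height gauge, yellow pointer reaching 45 mm to its -x; 60 x 44 x 16 mm magnetic foot (fixed), column 130 mm tall; origin under the foot's centre. The gauge standing off the base's +x end (foot's centre 120 to 130 mm from the base's middle, tip 75 to 85 mm) is the one to work to; the other two are parked over 200 mm from the base's middle
- gauge_c_tip (a point): tip of the yellow pointer (a 3 mm thick blade; this point is mid-thickness), 70 mm above the breadboard, which is 50 mm above the base's top
- petri_dish: closed clear Petri dish, 90 mm across, 15 mm high, a bystander; origin under its centre
- objective: steel microscope objective standing on end, 33 mm across, 48 mm high, a bystander; origin under its centre
- oil_bottle: amber immersion-oil bottle, 38 mm across, 75 mm high, a bystander; origin under its centre

How it is judged:
By the outcome, as a careful person would: the job done as asked, in the order asked, and still so for the second after the job is handed in, with the robot touching nothing.
It also fails if it takes over 72 s, if anything falls off the work surface, if the arm or the gripper's body presses on something with over 40 N, if the wrist force passes 120 N, or if a joint passes its speed limit or range.

## Robot

A 7-joint arm with a two-finger parallel gripper is mounted at the origin on the work surface. World frame = base frame: x ahead of the robot, y to its left, z up, the work surface at z = 0. Lengths are in m, angles in degrees, forces in N, time in s.
With the tool pointing down it reaches from about 0.425 to 0.875 m from the base axis. Payload 4.7 kg.
Tool frame: the origin (TCP) lies midway between the tips of the shut fingers; the grasp point (between the pads) lies 19 mm behind it (env.grip_point_offset is the distance from the TCP to the grasp point, in m); z points along the fingers, y is the line along which they close (so a half turn about z gives the same grasp; the last joint's range is limited). The gripper opens to 87 mm and grips with 3 to 60 N. Pads are 19 mm wide; open, the fingers measure 117 mm over their backs; the gripper's body (75 mm by 190 mm) begins 51 mm behind the grasp point.
Start: joints at [-65.713, 18.392, -4.016, 83.108, 1.295, 78.541, -3.26], TCP at [0.259, 0.596, 0.223] pointing down, gripper open.
Joint ranges: [-163.93, 163.93], [-17.29, 119.83], [-79.2, 71.16], [3.27, 140.29], [-89.18, 269.18], [5.43, 117.66], [-154.24, 154.24]. Speed limits (degrees/s): [147.25, 147.25, 180, 180, 180, 180, 180].

## Interface

Orientations are given as [roll, pitch, yaw] about the fixed x, y, z axes, in that order (R = Rz(yaw) Ry(pitch) Rx(roll)).
In Python, from cell import env gives the robot as it stands.
- The arm moves only by the shell command python3 -m jog 'ROWS' [FORCE]. ROWS is JSON, a list of rows, each a list of 7 numbers: the shift along the tool's x, y, z in m, then the turn, a rotation vector about the tool's x, y, z in rad, then the finger opening in m, from 0 to 0.087. A call has 1 to 12 rows; each row shifts and turns the commanded pose from where the row before left it, along the tool's axes as they then stand; what a row does not reach is not made up. A row lasts 1/12 s, in which the tool goes at most 41.7 mm and 7.16 degrees, less where a joint would pass 70% of its speed; a pose out of reach is approached as far as the arm can. A call is refused whole if a number of a shift passes 0.0417 or a number of a turn 0.125, either way. A call with a gripper value outside its range is refused whole. The fingers move at their own pace and stop on an object; FORCE is the grip in N (left out, the last holds). Time passes only in rows, so rows that do not move let the fingers close. It gives the time, the measured TCP pose, the force, the opening and the grip force at its end, in the units of the state.
- env.get_obs(): the state, without advancing time (a new reading comes with each control period).
- env.read_camera(name): name is "scene" or "side" or "wrist"; returns the picture (400x640x3 uint8, blue, green, red); there is no depth.
- env.get_calibration(name): a dict with "fov_y" (degrees; the focal length in pixels is half the picture's height over the tangent of half this angle, whatever the lens; pixels are square), "cx", "cy" (the principal point, pixels), "pose" (4x4, takes a point from camera to world coordinates). Camera axes: x right, y up, looking along -z (the intrinsics and any distortion apply to the point x, -y, -z); pixel columns grow to the right and rows downward; lengths in m; the calibration is good to about 2 mm. A picture is of the moment at which its call begins: read the wrist's pose just before it. get_calibration takes no time and is no camera call; for the wrist camera it gives the pose at the moment of the call.
- env.sign_off(): hands the job in; it is judged then, once.
The state is a dict: "time_s": time; "qpos": joint angles; "joint_velocities": joint speeds; "effort": joint torques, N m; "tool_pos": TCP position; "tool_rot": TCP orientation; "force": force on the tool from outside, world axes, zero at the start; "wrist_torque": the same for the moment, N m; "grip_width": finger opening in m; "grasp_force": force on a finger pad.
Only numpy, scipy, OpenCV 4.12 (cv2) and the standard library are available. Lean on these libraries where they do the work, as an engineer would, in place of code of your own. Each camera call takes 0.05 s, during which the arm holds its last target. There are 200 camera calls.

## Working session

There is one attempt and no reset: what is moved stays moved. The work goes in short steps, Python scripts to look and compute and a shell command to move; the robot and the scene stay as the last step left them, time stands still between calls to the robot, and variables do not carry over. Pictures are saved under pics/ and viewed, at most 10 in all, crops included, and the job is handed in when it is done.

```bash
ls; mkdir -p pics; python3 - <<'E'
from cell import env
import cv2,numpy as np
for n in ["scene","side","wrist"]:
    c=env.get_calibration(n); im=env.read_camera(n); cv2.imwrite(f"pics/{n}0.png",im)
    print(n,{k:(np.round(v,4).tolist() if hasattr(v,'__len__') and not isinstance(v,str) else v) for k,v in c.items()})
o=env.get_obs();print(o)
E
```

```text
pics
scene {'fov_y': 54.18145075563653, 'cx': 324.8850393012112, 'cy': 201.91695065551392, 'pose': [[0.12, -0.8287, 0.5466, 1.1222], [0.9927, 0.0925, -0.0777, -0.0908], [0.0138, 0.5519, 0.8338, 0.9461], [0.0, 0.0, 0.0, 1.0]]}
side {'fov_y': 47.115997019302334, 'cx': 314.76598106206757, 'cy': 199.41374721617206, 'pose': [[0.9423, 0.1715, -0.2875, 0.1688], [-0.3344, 0.438, -0.8345, -1.1473], [-0.0172, 0.8824, 0.4701, 0.7453], [0.0, 0.0, 0.0, 1.0]]}
wrist {'fov_y': 67.05832105075237, 'cx': 320.1954306334592, 'cy': 198.81589935218398, 'pose': [[0.3977, -0.8798, -0.2604, 0.186], [0.9175, 0.3804, 0.1161, 0.6272], [-0.0031, -0.2851, 0.9585, 0.3848], [0.0, 0.0, 0.0, 1.0]]}
{'time_s': 0.15, 'qpos': array([-65.71333796,  18.42902545,  -4.01566788,  83.15779268,
         1.29447673,  78.53937002,  -3.25956263]), 'joint_velocities': array([-0.0624694 , -0.09313802, -0.0785592 , -0.13190768, -0.01006861,
       -0.04047769, -0.14041869]), 'effort': array([ 5.53712016e-04, -4.91796684e+01, -4.04333705e-01, -3.12878823e+01,
       -6.39508758e-02,  4.04161226e-02,  1.23378368e-04]), 'tool_pos': array([0.25884523, 0.59580129, 0.22172515]), 'tool_rot': array([-1.79918996e+02,  4.37351381e-03,  1.56523174e+02]), 'force': array([0.2619071 , 0.5267032 , 0.59701551]), 'wrist_torque': array([ 0.04151524, -0.05070214,  0.01168039]), 'grasp_force': 0.0, 'grip_width': 0.08730944242802377}
```

View pics/scene0.png

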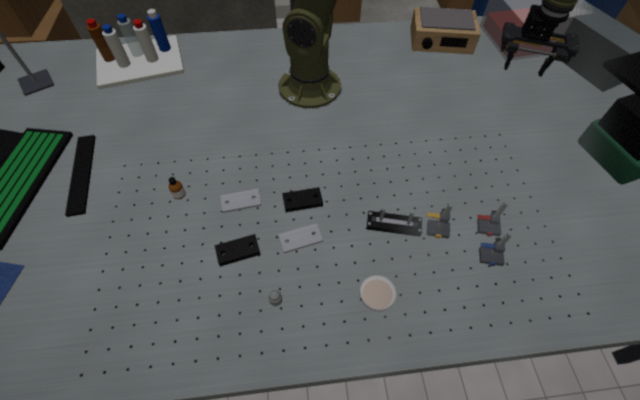

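View pics/side0.png

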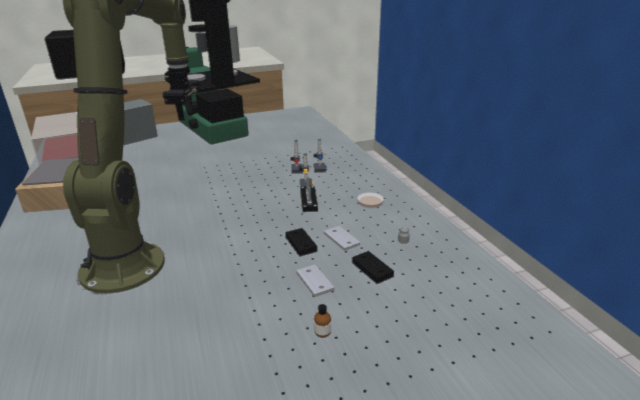

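The scene view shows the base at (393,222) with the yellow gauge at its right end (438,222), and red and blue parked further right. Black plates are at (302,199) and (238,249), and aluminium ones at (240,200) and (300,237). The side view agrees. Yellow is 50 mm above the base, so I need 20+20+10.

```bash
cat > h.py <<'E'
from cell import env
import cv2,numpy as np
def ray(c,uv):
    f=200/np.tan(np.radians(c['fov_y'])/2); P=np.array(c['pose'])
    uv=np.atleast_2d(np.array(uv,float))
    d=np.c_[(uv[:,0]-c['cx'])/f,-(uv[:,1]-c['cy'])/f,-np.ones(len(uv))]
    return P[:3,3],d@P[:3,:3].T
def onz(c,uv,z):
    o,d=ray(c,uv); return o+d*((z-o[2])/d[:,2:3])
def proj(c,p):
    f=200/np.tan(np.radians(c['fov_y'])/2); P=np.array(c['pose'])
    q=(np.atleast_2d(p)-P[:3,3])@P[:3,:3]; return np.c_[c['cx']-f*q[:,0]/q[:,2],c['cy']+f*q[:,1]/q[:,2]]
def tri(c1,a,c2,b):
    o1,d1=ray(c1,a);o2,d2=ray(c2,b);d1,d2=d1[0],d2[0]
    s,t=np.linalg.lstsq(np.c_[d1,-d2],o2-o1,rcond=None)[0]
    return (o1+s*d1+o2+t*d2)/2,np.linalg.norm(o1+s*d1-o2-t*d2)
E
python3 - <<'E'
from h import *
c=env.get_calibration("scene");s=env.get_calibration("side")
pts={'black1':(302,199),'black2':(238,249),'al1':(240,200),'al2':(300,237),'base':(393,222),'yfoot':(438,228),'dish':(378,292),'obj':(275,298),'bottle':(177,190),'red':(489,228),'blue':(491,255)}
for k,v in pts.items(): print(k,onz(c,v,.01)[0].round(3))
S={'black1':(301,241),'black2':(372,266),'al1':(315,280),'al2':(341,237),'base':(308,196)}
for k,v in S.items(): print(k,[x.round(3) for x in tri(c,pts[k],s,v)])
im=cv2.imread("pics/scene0.png")[170:320,150:520]
cv2.imwrite("pics/crop.png",cv2.resize(im,None,fx=2.1,fy=2.1,interpolation=cv2.INTER_CUBIC))
E
```

```text
black1 [ 0.491 -0.068  0.01 ]
black2 [ 0.631 -0.25   0.01 ]
al1 [ 0.475 -0.245  0.01 ]
al2 [ 0.614 -0.084  0.01 ]
base [0.596 0.177 0.01 ]
yfoot [0.629 0.297 0.01 ]
dish [0.791 0.096 0.01 ]
obj [ 0.777 -0.16   0.01 ]
bottle [ 0.419 -0.427  0.01 ]
red [0.645 0.438 0.01 ]
blue [0.725 0.414 0.01 ]
black1 [array([ 0.494, -0.069,  0.011]), np.float64(0.004)]
black2 [array([ 0.633, -0.252,  0.01 ]), np.float64(0.004)]
al1 [array([ 0.473, -0.247,  0.004]), np.float64(0.005)]
al2 [array([ 0.613, -0.085,  0.006]), np.float64(0.003)]
base [array([0.6  , 0.175, 0.018]), np.float64(0.001)]
```

View pics/crop.png

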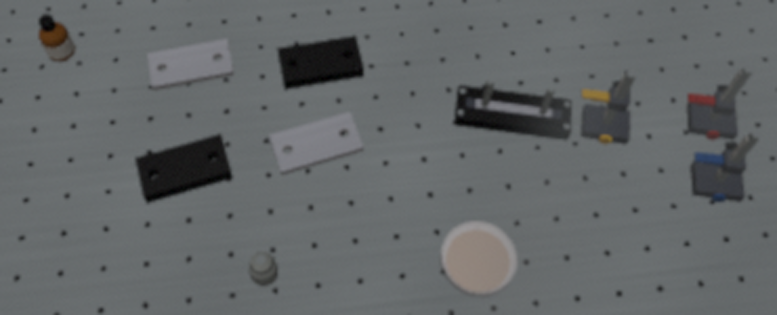

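```bash
cat >> h.py <<'E'
from scipy.spatial.transform import Rotation as R
def plan(pos,yaw,n=None,start=None):
    """per-row shift/turn (repeated n times) to reach pos (m), yaw (deg), tool down"""
    if start is None:
        o=env.get_obs(); p0,r0=o['tool_pos'],R.from_euler('xyz',o['tool_rot'],degrees=True)
    else: p0,r0=np.array(start[0]),R.from_euler('xyz',[180,0,start[1]],degrees=True)
    r1=R.from_euler('xyz',[180,0,yaw],degrees=True)
    w=(r0.inv()*r1).as_rotvec(); p=r0.inv().apply(np.array(pos)-p0)
    if n is None: n=int(max(np.ceil(np.linalg.norm(p)/.040),np.ceil(np.linalg.norm(w)/.120),1))
    A=sum(R.from_rotvec(w/n*k).as_matrix() for k in range(n))
    s=np.linalg.solve(A,p)
    print('n',n,'shift',s.round(4),'turn',(w/n).round(4),'| dist',np.linalg.norm(p).round(4))
E
python3 -c "
from h import *
plan([.6,.2,.25],95)"
```

```text
n 14 shift [-0.0391  0.0019 -0.002 ] turn [-0.0001  0.0001  0.0767] | dist 0.5233
```

```bash
python3 -m jog '[[-0.0391,0.0019,-0.002,0,0,0.0767,0.087],[-0.0391,0.0019,-0.002,0,0,0.0767,0.087],[-0.0391,0.0019,-0.002,0,0,0.0767,0.087],[-0.0391,0.0019,-0.002,0,0,0.0767,0.087],[-0.0391,0.0019,-0.002,0,0,0.0767,0.087],[-0.0391,0.0019,-0.002,0,0,0.0767,0.087],[-0.0391,0.0019,-0.002,0,0,0.0767,0.087]]' && python3 -m jog '[[-0.0391,0.0019,-0.002,0,0,0.0767,0.087],[-0.0391,0.0019,-0.002,0,0,0.0767,0.087],[-0.0391,0.0019,-0.002,0,0,0.0767,0.087],[-0.0391,0.0019,-0.002,0,0,0.0767,0.087],[-0.0391,0.0019,-0.002,0,0,0.0767,0.087],[-0.0391,0.0019,-0.002,0,0,0.0767,0.087],[-0.0391,0.0019,-0.002,0,0,0.0767,0.087],[0,0,0,0,0,0,0.087],[0,0,0,0,0,0,0.087],[0,0,0,0,0,0,0.087]]'; python3 - <<'E'
from h import *
import pickle
o=env.get_obs();c=env.get_calibration("wrist");im=env.read_camera("wrist");cv2.imwrite("pics/w1.png",im);pickle.dump(c,open("w1.pkl","wb"))
print(o['tool_pos'],o['tool_rot'],np.round(c['pose'],3))
E
```

```text
time_s: 0.73
tool_pos: [0.4852, 0.4439, 0.2361]
tool_rot: [-180.0, 0.0, 125.5]
force: [1.0, 0.8, -0.8]
grip_width: 0.0872
grasp_force: 0.0
time_s: 1.57
tool_pos: [0.5995, 0.201, 0.2503]
tool_rot: [-180.0, -0.1, 95.0]
force: [-0.8, 1.0, -0.5]
grip_width: 0.087
grasp_force: 0.0
[0.5994985  0.2010213  0.25034816] [-1.79969207e+02 -5.46000290e-02  9.50192357e+01] [[ 0.996 -0.085 -0.024  0.592]
 [ 0.088  0.955  0.284  0.279]
 [-0.001 -0.285  0.958  0.414]
 [ 0.     0.     0.     1.   ]]
```

View pics/w1.png

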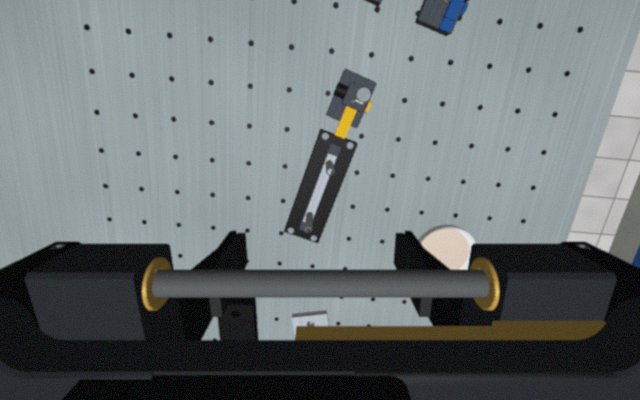

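The wrist view shows the yellow gauge's pointer at (345,122) at the base's far end. The base runs from (337,140) to (302,235), with studs near (330,168) and (307,222). I'll zoom in on that.

```bash
python3 - <<'E'
from h import *
im=cv2.imread("pics/w1.png")[120:250,270:390]
cv2.imwrite("pics/w1c.png",cv2.resize(im,None,fx=4.5,fy=4.5,interpolation=cv2.INTER_CUBIC))
E
```

```text
(no output)
```

View pics/w1c.png

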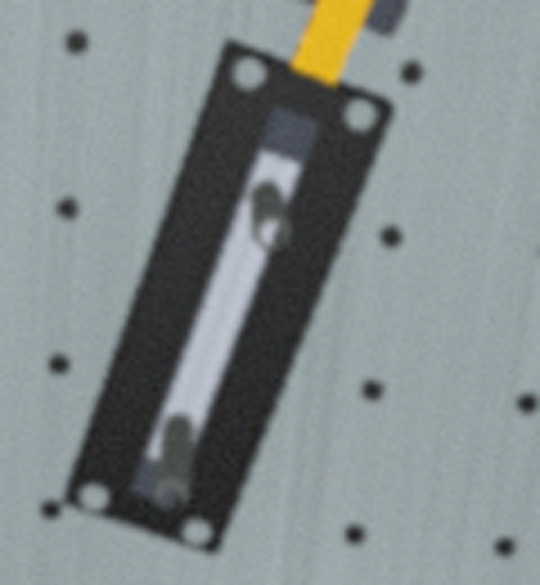

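```bash
python3 - <<'E'
from h import *
import pickle
c=pickle.load(open("w1.pkl","rb")); s=env.get_calibration("scene")
z=lambda L:[(270+(x+.5)/4.5-.5,120+(y+.5)/4.5-.5) for x,y in L]
k=onz(c,z([(230,40),(393,103),(215,550),(68,497)]),.02); print(k.round(4)); m=k.mean(0)
ax=k[0]+k[1]-k[2]-k[3]; print('center',m.round(4),'yaw',np.degrees(np.arctan2(ax[1],ax[0])).round(2),'len',np.linalg.norm(ax)/2)
t=onz(c,z([(270,233),(172,493)]),.076); print(t.round(4),np.linalg.norm(t[0]-t[1])); print('stud mid',t.mean(0).round(4)); d=t[0]-t[1];print(np.degrees(np.arctan2(d[1],d[0])))
# scene crop: tips ~ (488,88),(549,96) in crop.png
q=[(150+a/2.1,170+b/2.1) for a,b in [(488,88),(549,96)]]
print('scene tips',onz(s,q,.076).round(4))
w=z([(172,493),(270,233)])
for a,b in zip(q,w): print('tri',tri(s,a,c,b))
# base bolts: height check
b=[(150+a/2.1,170+e/2.1) for a,e in [(463,91),(568,103),(563,129),(459,118)]]
w=z([(93,495),(249,72),(360,115),(197,531)])
for i,(a,e) in enumerate(zip(b,w)): print('tri bolt',tri(s,a,c,e))
E
```

```text
[[0.594  0.2553 0.02  ]
 [0.6421 0.2418 0.02  ]
 [0.6032 0.0983 0.02  ]
 [0.556  0.1122 0.02  ]]
center [0.5988 0.1769 0.02  ] yaw 74.98 len 0.14835575339643703
[[0.608  0.2121 0.076 ]
 [0.5887 0.1395 0.076 ]] 0.0751207031394746
stud mid [0.5983 0.1758 0.076 ]
75.15417604611422
scene tips [[0.5998 0.1368 0.076 ]
 [0.6199 0.2102 0.076 ]]
tri (array([0.59092683, 0.1377058 , 0.06587929]), np.float64(0.006315901553270847))
tri (array([0.61059333, 0.21218393, 0.06387899]), np.float64(0.006316744650133492))
tri bolt (array([0.56565097, 0.11585575, 0.02128253]), np.float64(0.0048056372789085965))
tri bolt (array([0.60149329, 0.24895329, 0.02353488]), np.float64(0.004501196016128229))
tri bolt (array([0.63429028, 0.23748799, 0.01277904]), np.float64(0.0015557411763470056))
tri bolt (array([0.59990263, 0.10396058, 0.01277779]), np.float64(0.007634054578270512))
```

```bash
python3 -c "
from h import *
plan([.55,-.17,.30],90)"
```

```text
n 10 shift [-0.0369 -0.0067 -0.005 ] turn [-0.0001 -0.0001  0.009 ] | dist 0.3787
```

```bash
python3 -m jog '[[-0.037,-0.0067,-0.005,0,0,0.009,0.087],[-0.037,-0.0067,-0.005,0,0,0.009,0.087],[-0.037,-0.0067,-0.005,0,0,0.009,0.087],[-0.037,-0.0067,-0.005,0,0,0.009,0.087],[-0.037,-0.0067,-0.005,0,0,0.009,0.087],[-0.037,-0.0067,-0.005,0,0,0.009,0.087],[-0.037,-0.0067,-0.005,0,0,0.009,0.087],[-0.037,-0.0067,-0.005,0,0,0.009,0.087],[-0.037,-0.0067,-0.005,0,0,0.009,0.087],[-0.037,-0.0067,-0.005,0,0,0.009,0.087],[0,0,0,0,0,0,0.087],[0,0,0,0,0,0,0.087]]'; python3 - <<'E'
from h import *
import pickle
c=env.get_calibration("wrist");im=env.read_camera("wrist");cv2.imwrite("pics/w2.png",im);pickle.dump(c,open("w2.pkl","wb"))
print(np.round(c['pose'],3)[:3,3])
cv2.imwrite("pics/w2c.png",cv2.resize(im[0:250,170:490],None,fx=2.4,fy=2.4,interpolation=cv2.INTER_CUBIC))
E
```

```text
time_s: 2.62
tool_pos: [0.5501, -0.1733, 0.301]
tool_rot: [180.0, 0.0, 89.7]
force: [-0.9, 0.3, -0.5]
grip_width: 0.0867
grasp_force: 0.0
[ 0.549 -0.095  0.464]
```

View pics/w2c.png

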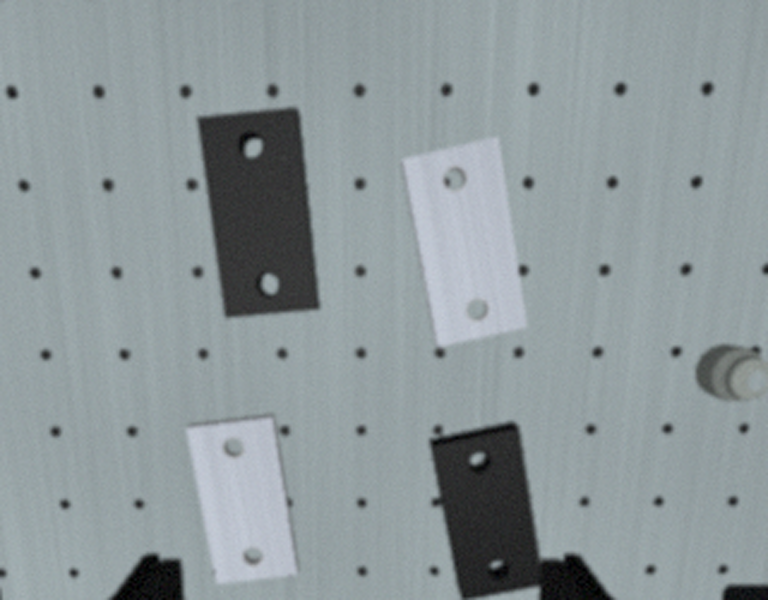

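The picture shows black1 with top corners at crop (198,117), (298,108), (320,307), (226,317), and al2 at (403,158), (499,138), (527,327), (438,347). Al1 is at the lower left, and black2 at the lower right is partly hidden by a finger.

```bash
cat >> h.py <<'E'
def quads(im,dark,roi):
    x0,y0,x1,y1=roi; g=cv2.GaussianBlur(im,(3,3),0)[y0:y1,x0:x1]
    m=(g.max(2)<95) if dark else (g.min(2)>182)
    cs,_=cv2.findContours(m.astype(np.uint8),cv2.RETR_EXTERNAL,cv2.CHAIN_APPROX_NONE)
    out=[]
    for k in cs:
        if cv2.contourArea(k)>900:
            b=cv2.boxPoints(cv2.minAreaRect(k)); q=cv2.approxPolyDP(cv2.convexHull(k),8,True)[:,0]
            out.append((q if len(q)==4 else b)+[x0,y0])
    return out
def pose(c,q,z):
    k=onz(c,q,z); k=k[np.argsort(-k[:,1])]; a=(k[0]+k[1]-k[2]-k[3])/2
    return k.mean(0).round(4),np.degrees(np.arctan2(a[1],a[0])).round(2),np.linalg.norm(a).round(4),np.linalg.norm(k[0]-k[1]).round(4)
E
python3 - <<'E'
from h import *
import pickle
c=pickle.load(open("w2.pkl","rb"));im=cv2.imread("pics/w2.png")
for n,d,roi,z in [('black1',1,(240,30,320,140),.02),('al2',0,(330,40,400,150),.01),('al1',0,(240,165,300,247),.01),('black2',1,(345,170,400,250),.02)]:
    for q in quads(im,d,roi): print(n,q.round(1).tolist(),pose(c,q,z))
z=lambda L:[(170+(x+.5)/2.4-.5,(y+.5)/2.4-.5) for x,y in L]
print(pose(c,z([(198,117),(298,108),(320,307),(226,317)]),.02))
print(pose(c,z([(403,158),(499,138),(527,327),(438,347)]),.01))
print(pose(c,z([(187,427),(273,415),(298,573),(216,583)]),.01))
# height from scene holes vs wrist holes (crop.png coords)
s=env.get_calibration("scene");Z=lambda p:(150+p[0]/2.1,170+p[1]/2.1)
for n,a,b in [('b1+',(347,54),(252,146)),('b1-',(295,62),(269,284)),('a2+',(344,132),(456,178)),('a2-',(288,149),(478,309))]:
    print(n,tri(s,Z(a),c,z([b])[0]))
E
```

```text
black1 [[292, 45], [302, 127], [265, 131], [253, 49]] (array([ 0.4913, -0.0693,  0.02  ]), np.float64(95.6), np.float64(0.1074), np.float64(0.0525))
al2 [[338.7, 66.6], [374.9, 60.0], [388.9, 136.1], [352.7, 142.8]] (array([ 0.6123, -0.0871,  0.01  ]), np.float64(102.91), np.float64(0.1068), np.float64(0.0506))
al1 [[276, 177], [291, 237], [261, 241], [249, 180]] (array([ 0.4682, -0.2483,  0.01  ]), np.float64(99.01), np.float64(0.1026), np.float64(0.0421))
black2 [[383, 176], [399, 249], [363, 249], [349, 184]] (array([ 0.6324, -0.2556,  0.02  ]), np.float64(104.14), np.float64(0.118), np.float64(0.0522))
(array([ 0.4916, -0.0695,  0.02  ]), np.float64(95.08), np.float64(0.1089), np.float64(0.056))
(array([ 0.6128, -0.0863,  0.01  ]), np.float64(101.99), np.float64(0.1099), np.float64(0.0559))
(array([ 0.4712, -0.247 ,  0.01  ]), np.float64(96.41), np.float64(0.11), np.float64(0.0559))
b1+ (array([ 0.48732829, -0.03038174,  0.01453349]), np.float64(0.0025672131894361057))
b1- (array([ 0.49469068, -0.10427662,  0.01829142]), np.float64(0.00661787078465986))
a2+ (array([ 0.60497367, -0.04709222,  0.00858076]), np.float64(0.002815271182575976))
a2- (array([ 0.62115359, -0.12145386,  0.00831492]), np.float64(0.003623323087420026))
```

```bash
python3 -c "
from h import *
plan([.4916,-.0695,.05],95)
plan([.4916,-.0695,.004],95,start=([.4916,-.0695,.05],95),n=3)"
```

```text
n 7 shift [ 0.0147 -0.0079  0.0358] turn [ 0.     -0.0001 -0.0127] | dist 0.2765
n 3 shift [ 0.     -0.      0.0153] turn [0. 0. 0.] | dist 0.046
```

```bash
python3 -m jog '[[0.0147,-0.0079,0.0358,0,0,-0.0127,0.087],[0.0147,-0.0079,0.0358,0,0,-0.0127,0.087],[0.0147,-0.0079,0.0358,0,0,-0.0127,0.087],[0.0147,-0.0079,0.0358,0,0,-0.0127,0.087],[0.0147,-0.0079,0.0358,0,0,-0.0127,0.087],[0.0147,-0.0079,0.0358,0,0,-0.0127,0.087],[0.0147,-0.0079,0.0358,0,0,-0.0127,0.087],[0,0,0,0,0,0,0.087],[0,0,0,0,0,0,0.087],[0,0,0,0,0,0,0.087]]'; python3 - <<'E'
from h import *
o=env.get_obs();print(o['tool_pos'].round(4),o['tool_rot'].round(2)); plan([.4916,-.0695,.004],95)
E
```

```text
time_s: 3.5
tool_pos: [0.4932, -0.0704, 0.0514]
tool_rot: [179.9, 0.0, 95.1]
force: [0.1, 0.5, 0.2]
grip_width: 0.0867
grasp_force: 0.0
[ 0.4932 -0.0704  0.0514] [1.7986e+02 3.0000e-02 9.5070e+01]
n 2 shift [ 0.0005 -0.0008  0.0237] turn [0.0012 0.0002 0.0006] | dist 0.0474
```

```bash
python3 -m jog '[[0.001,-0.0016,0.02,0,0,0,0.087],[0,0,0.02,0,0,0,0.087],[0,0,0.007,0,0,0,0.087],[0,0,0,0,0,0,0.087],[0,0,0,0,0,0,0.05],[0,0,0,0,0,0,0.05],[0,0,0,0,0,0,0.05],[0,0,0,0,0,0,0.05],[0,0,0,0,0,0,0.05],[0,0,0,0,0,0,0.05]]' 40;  python3 -m jog '[[0,0,-0.005,0,0,0,0.05],[0,0,-0.02,0,0,0,0.05],[0,0,-0.03,0,0,0,0.05],[0,0,-0.03,0,0,0,0.05],[0,0,0,0,0,0,0.05],[0,0,0,0,0,0,0.05]]'; python3 - <<'E'
from h import *
o=env.get_obs();print(o['tool_pos'].round(4),o['tool_rot'].round(2));plan([.598,.176,.15],75)
E
```

```text
time_s: 4.33
tool_pos: [0.4905, -0.0703, 0.0035]
tool_rot: [179.9, -0.0, 94.9]
force: [0.9, 0.9, 3.1]
grip_width: 0.0557
grasp_force: 39.7
time_s: 4.83
tool_pos: [0.4905, -0.0703, 0.0893]
tool_rot: [179.8, -0.0, 94.9]
force: [-0.6, -0.0, -4.3]
grip_width: 0.0557
grasp_force: 40.0
[ 0.4905 -0.0703  0.0893] [ 1.7982e+02 -2.0000e-02  9.4940e+01]
n 7 shift [ 0.0363  0.0132 -0.0086] turn [ 0.0004 -0.0001  0.0497] | dist 0.2755
```

```bash
python3 -m jog '[[0.0363,0.0132,-0.0086,0,0,0.0497,0.05],[0.0363,0.0132,-0.0086,0,0,0.0497,0.05],[0.0363,0.0132,-0.0086,0,0,0.0497,0.05],[0.0363,0.0132,-0.0086,0,0,0.0497,0.05],[0.0363,0.0132,-0.0086,0,0,0.0497,0.05],[0.0363,0.0132,-0.0086,0,0,0.0497,0.05],[0.0363,0.0132,-0.0086,0,0,0.0497,0.05],[0,0,0,0,0,0,0.05],[0,0,0,0,0,0,0.05],[0,0,0,0,0,0,0.05]]'; python3 - <<'E'
from h import *
import pickle
o=env.get_obs();print(o['tool_pos'].round(4),o['tool_rot'].round(2))
plan([.598,.176,.085],75)
c=env.get_calibration("wrist");im=env.read_camera("wrist");cv2.imwrite("pics/w3.png",im);pickle.dump((c,o),open("w3.pkl","wb"))
cv2.imwrite("pics/w3c.png",cv2.resize(im[110:310,220:420],None,fx=3,fy=3,interpolation=cv2.INTER_CUBIC))
E
```

```text
time_s: 5.67
tool_pos: [0.5957, 0.1751, 0.1455]
tool_rot: [-179.8, 0.2, 75.0]
force: [-0.7, -0.5, -3.9]
grip_width: 0.0553
grasp_force: 40.0
[0.5957 0.1751 0.1455] [-179.8     0.23   75.03]
n 2 shift [0.0008 0.0011 0.0302] turn [-0.0018  0.002   0.0003] | dist 0.0605
```

View pics/w3c.png

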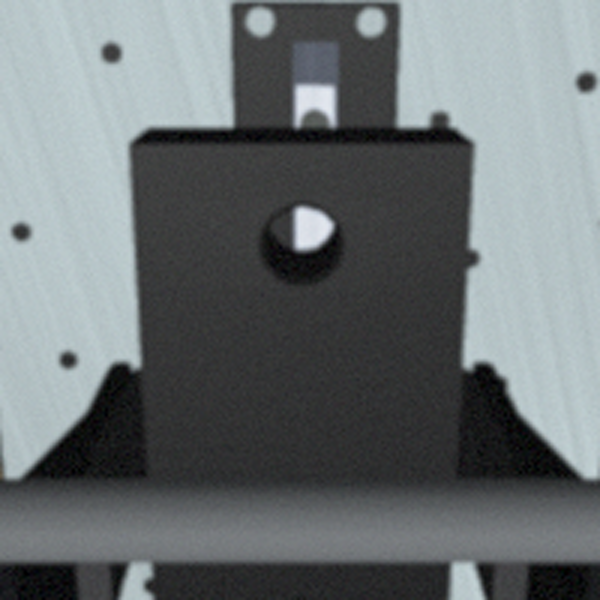

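```bash
python3 - <<'E'
from h import *
import pickle
c,o=pickle.load(open("w3.pkl","rb"))
z=lambda L:[(220+(x+.5)/3-.5,110+(y+.5)/3-.5) for x,y in L]
t=np.radians(75); ax=np.array([np.cos(t),np.sin(t),0]);ty=np.array([np.sin(t),-np.cos(t),0])
T=o['tool_pos']
def rel(n,p): d=p-T; print(n,p.round(4),'tool x,y mm',(1e3*d@ax).round(1),(1e3*d@ty).round(1))
zt=T[2]-.0035+.02
rel('hole',onz(c,z([(302,245)]),zt)[0])
e=onz(c,z([(145,143),(471,143)]),zt); rel('edge mid',e.mean(0)); print(np.linalg.norm(e[0]-e[1]),(e[1]-e[0])@ax)
b=onz(c,z([(260,22),(371,22)]),.02); rel('bolts',b.mean(0)); print((b[1]-b[0])@ax, np.linalg.norm(b[1]-b[0]))
e=onz(c,z([(233,4),(399,4)]),.02); rel('base end',e.mean(0))
rel('slotbar',onz(c,z([(315,100)]),.02)[0])
rel('stud foot far edge',onz(c,z([(315,108)]),.02)[0])
E
```

```text
hole [0.6047 0.2123 0.162 ] tool x,y mm 38.2 -0.9
edge mid [0.6101 0.2286 0.162 ] tool x,y mm 55.4 0.0
0.052890493576866204 9.175631839181825e-05
bolts [0.6165 0.2422 0.02  ] tool x,y mm 70.2 2.7
4.367220426423554e-05 0.03414008934751347
base end [0.618  0.2473 0.02  ] tool x,y mm 75.5 2.9
slotbar [0.6104 0.2193 0.02  ] tool x,y mm 46.4 2.7
stud foot far edge [0.6097 0.2169 0.02  ] tool x,y mm 43.9 2.7
```

```bash
python3 -m jog '[[0,0.0029,0.02,0,0,0,0.05],[0,0,0.02,0,0,0,0.05],[0,0,0.018,0,0,0,0.05],[0,0,0,0,0,0,0.05],[0,0,0,0,0,0,0.05],[0,0,0.003,0,0,0,0.05],[0,0,0.003,0,0,0,0.05],[0,0,0.003,0,0,0,0.05],[0,0,0.002,0,0,0,0.05],[0,0,0,0,0,0,0.05]]'; python3 -c "
from h import *
o=env.get_obs();print(o['tool_pos'].round(4),o['tool_rot'].round(2),o['force'].round(1),o['wrist_torque'].round(2));plan([.598,.176,.085],75)"
```

```text
time_s: 6.55
tool_pos: [0.5999, 0.1754, 0.079]
tool_rot: [-180.0, 0.0, 75.0]
force: [-0.3, 0.1, -2.8]
grip_width: 0.0558
grasp_force: 40.0
[0.5999 0.1754 0.079 ] [-179.99    0.     75.01] [-0.3  0.1 -2.8] [-0.01  0.08 -0.01]
n 1 shift [ 0.    -0.002 -0.006] turn [-0.0002  0.0001  0.0002] | dist 0.0063
```

```bash
python3 -m jog '[[-0.0005,-0.0009,0.001,0,0,0,0.05],[0,0,0.0015,0,0,0,0.05],[0,0,0.0015,0,0,0,0.05],[0,0,0,0,0,0,0.05]]'; python3 -c "
from h import *
o=env.get_obs();print(o['tool_pos'].round(4),o['tool_rot'].round(2),o['force'].round(1),o['wrist_torque'].round(2))"
```

```text
time_s: 6.88
tool_pos: [0.5989, 0.1752, 0.0749]
tool_rot: [-180.0, 0.0, 75.0]
force: [-0.5, 0.3, -3.7]
grip_width: 0.0557
grasp_force: 40.0
[0.5989 0.1752 0.0749] [-1.7998e+02  1.0000e-02  7.5010e+01] [-0.5  0.3 -3.7] [-0.05  0.11  0.01]
```

```bash
python3 -m jog '[[0,0,0.003,0,0,0,0.05],[0,0,0.004,0,0,0,0.05],[0,0,0.004,0,0,0,0.05],[0,0,0.004,0,0,0,0.05],[0,0,0,0,0,0,0.05]]'; python3 -c "
from h import *
o=env.get_obs();print(o['tool_pos'].round(4),o['tool_rot'].round(2),o['force'].round(1),o['wrist_torque'].round(2))"
```

```text
time_s: 7.3
tool_pos: [0.5983, 0.175, 0.0588]
tool_rot: [-179.9, 0.1, 75.0]
force: [0.1, 0.2, -4.0]
grip_width: 0.0558
grasp_force: 40.0
[0.5983 0.175  0.0588] [-1.7992e+02  6.0000e-02  7.5010e+01] [ 0.1  0.2 -4. ] [-0.09  0.03 -0.03]
```

Both holes are on the studs with no contact force, so I'll keep lowering.

```bash
python3 -m jog '[[0,0,0.004,0,0,0,0.05],[0,0,0.005,0,0,0,0.05],[0,0,0.005,0,0,0,0.05],[0,0,0.005,0,0,0,0.05],[0,0,0.005,0,0,0,0.05],[0,0,0.005,0,0,0,0.05],[0,0,0.002,0,0,0,0.05],[0,0,0,0,0,0,0.05],[0,0,0,0,0,0,0.05]]'; python3 -c "
from h import *
o=env.get_obs();print(o['tool_pos'].round(4),o['tool_rot'].round(2),o['force'].round(1),o['wrist_torque'].round(2))"
```

```text
time_s: 8.05
tool_pos: [0.5991, 0.1752, 0.0291]
tool_rot: [-180.0, 0.0, 75.0]
force: [-0.2, -0.7, -2.9]
grip_width: 0.0556
grasp_force: 40.0
[0.5991 0.1752 0.0291] [-180.    0.   75.] [-0.2 -0.7 -2.9] [-0.06  0.07 -0.04]
```

```bash
python3 -m jog '[[0,0,0.003,0,0,0,0.05],[0,0,0.0015,0,0,0,0.05],[0,0,0.001,0,0,0,0.05],[0,0,0,0,0,0,0.05]]'; python3 -m jog '[[0,0,0.0007,0,0,0,0.05],[0,0,0,0,0,0,0.05]]'
```

```text
time_s: 8.38
tool_pos: [0.5991, 0.1752, 0.0237]
tool_rot: [180.0, -0.0, 75.0]
force: [-0.1, 0.6, -4.0]
grip_width: 0.0559
grasp_force: 40.0
time_s: 8.55
tool_pos: [0.5992, 0.1752, 0.0236]
tool_rot: [180.0, -0.0, 75.0]
force: [-1.8, 0.0, 1.4]
grip_width: 0.0557
grasp_force: 40.0
```

```bash
python3 -m jog '[[0,0,0.0004,0,0,0,0.05],[0,0,0,0,0,0,0.05],[0,0,0,0,0,0,0.06],[0,0,0,0,0,0,0.075],[0,0,0,0,0,0,0.087],[0,0,0,0,0,0,0.087],[0,0,0,0,0,0,0.087]]' 40; python3 -m jog '[[0,0,-0.01,0,0,0,0.087],[0,0,-0.03,0,0,0,0.087],[0,0,-0.04,0,0,0,0.087],[0,0,-0.04,0,0,0,0.087],[0,0,-0.03,0,0,0,0.087]]'; python3 - <<'E'
from h import *
plan([.612,-.18,.25],100)
E
```

```text
time_s: 9.13
tool_pos: [0.5992, 0.1752, 0.0225]
tool_rot: [180.0, -0.0, 75.0]
force: [-0.3, -0.2, 1.0]
grip_width: 0.0791
grasp_force: 0.0
time_s: 9.55
tool_pos: [0.6002, 0.1752, 0.1769]
tool_rot: [179.8, -0.1, 75.0]
force: [1.2, -0.6, 0.3]
grip_width: 0.0867
grasp_force: 0.0
n 10 shift [-0.0356  0.0036 -0.0073] turn [ 0.0004 -0.0002 -0.0437] | dist 0.3628
```

```bash
python3 -m jog '[[-0.0356,0.0036,-0.0073,0,0,-0.0437,0.087],[-0.0356,0.0036,-0.0073,0,0,-0.0437,0.087],[-0.0356,0.0036,-0.0073,0,0,-0.0437,0.087],[-0.0356,0.0036,-0.0073,0,0,-0.0437,0.087],[-0.0356,0.0036,-0.0073,0,0,-0.0437,0.087],[-0.0356,0.0036,-0.0073,0,0,-0.0437,0.087],[-0.0356,0.0036,-0.0073,0,0,-0.0437,0.087],[-0.0356,0.0036,-0.0073,0,0,-0.0437,0.087],[-0.0356,0.0036,-0.0073,0,0,-0.0437,0.087],[-0.0356,0.0036,-0.0073,0,0,-0.0437,0.087]]'; python3 -m jog '[[-0.035,0,0,0,0,0,0.087],[0,0,0,0,0,0,0.087],[0,0,0,0,0,0,0.087],[0,0,0,0,0,0,0.087]]'; python3 - <<'E'
from h import *
import pickle
o=env.get_obs();print(o['tool_pos'].round(4),o['tool_rot'].round(2))
c=env.get_calibration("wrist");im=env.read_camera("wrist");cv2.imwrite("pics/w4.png",im);pickle.dump((c,o),open("w4.pkl","wb"))
for n,p in [('b2',(.632,-.25,.02)),('a2',(.6128,-.0863,.01))]:
    u=proj(c,[p])[0]; print(n,u)
for d,z in ((1,.02),(0,.01)):
    for q in quads(im,d,(200,0,440,240)): print(d,q.round(1).tolist(),*pose(c,q,z))
E
```

```text
time_s: 10.38
tool_pos: [0.6115, -0.1815, 0.2471]
tool_rot: [179.9, 0.0, 100.2]
force: [1.0, -0.1, 0.8]
grip_width: 0.0872
grasp_force: 0.0
time_s: 10.72
tool_pos: [0.6178, -0.2136, 0.2457]
tool_rot: [180.0, -0.0, 100.0]
force: [-0.7, 0.2, -1.1]
grip_width: 0.0872
grasp_force: 0.0
[ 0.6178 -0.2136  0.2457] [ 1.7999e+02 -5.0000e-02  1.0002e+02]
b2 [326.72414986 199.45886247]
a2 [335.3238828   68.14868767]
1 [[308, 156], [347, 163], [345, 239], [308, 239]] [ 0.6327 -0.2518  0.02  ] 99.7 0.1118 0.0514
```

```bash
python3 - <<'E'
from h import *
im=cv2.imread("pics/w4.png")
cv2.imwrite("pics/w4c.png",cv2.resize(im[20:280,230:430],None,fx=2.3,fy=2.3,interpolation=cv2.INTER_CUBIC))
E
```

```text
(no output)
```

View pics/w4c.png

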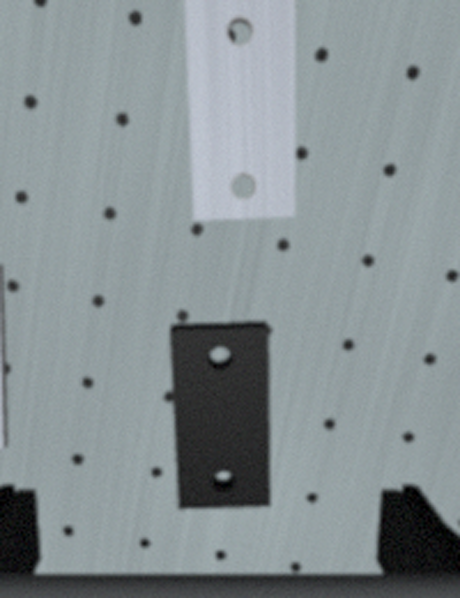

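Black2 is fully visible, with its top face at crop (172,328), (268,324), (270,505), (180,508). Al2 is above it.

```bash
python3 - <<'E'
from h import *
import pickle
c,o=pickle.load(open("w4.pkl","rb"))
z=lambda L:[(230+(x+.5)/2.3-.5,20+(y+.5)/2.3-.5) for x,y in L]
p,yaw,*s=pose(c,z([(172,328),(268,324),(270,505),(180,508)]),.02); print(p,yaw,s)
h=onz(c,z([(220,355),(224,478)]),.02); print(h.round(4),h.mean(0).round(4))
plan([p[0],p[1],.05],yaw)
E
```

```text
[ 0.6324 -0.2539  0.02  ] 101.92 [np.float64(0.1108), np.float64(0.0542)]
[[ 0.624  -0.2161  0.02  ]
 [ 0.6399 -0.2898  0.02  ]] [ 0.6319 -0.253   0.02  ]
n 6 shift [-0.0072  0.001   0.0326] turn [ 0.0001 -0.0002 -0.0052] | dist 0.2005
```

```bash
python3 -m jog '[[-0.0072,0.001,0.0326,0,0,-0.0052,0.087],[-0.0072,0.001,0.0326,0,0,-0.0052,0.087],[-0.0072,0.001,0.0326,0,0,-0.0052,0.087],[-0.0072,0.001,0.0326,0,0,-0.0052,0.087],[-0.0072,0.001,0.0326,0,0,-0.0052,0.087],[-0.0072,0.001,0.0326,0,0,-0.0052,0.087],[0,0,0,0,0,0,0.087],[0,0,0,0,0,0,0.087],[0,0,0,0,0,0,0.087]]'; python3 - <<'E'
from h import *
plan([.6322,-.2536,.004],102,n=1)
E
```

```text
time_s: 11.52
tool_pos: [0.6333, -0.2541, 0.0519]
tool_rot: [179.9, 0.0, 101.9]
force: [0.5, -0.3, 0.2]
grip_width: 0.0867
grasp_force: 0.0
n 1 shift [ 0.0007 -0.0011  0.0479] turn [ 0.0023  0.0004 -0.0013] | dist 0.0479
```

```bash
python3 -m jog '[[0.0005,-0.0008,0.02,0,0,0,0.087],[0,0,0.02,0,0,0,0.087],[0,0,0.0075,0,0,0,0.087],[0,0,0,0,0,0,0.087],[0,0,0,0,0,0,0.05],[0,0,0,0,0,0,0.05],[0,0,0,0,0,0,0.05],[0,0,0,0,0,0,0.05],[0,0,0,0,0,0,0.05],[0,0,0,0,0,0,0.05]]' 40;  python3 -m jog '[[0,0,-0.005,0,0,0,0.05],[0,0,-0.02,0,0,0,0.05],[0,0,-0.03,0,0,0,0.05],[0,0,-0.04,0,0,0,0.05],[0,0,-0.02,0,0,0,0.05],[0,0,0,0,0,0,0.05]]'; python3 - <<'E'
from h import *
o=env.get_obs();print(o['tool_pos'].round(4),o['tool_rot'].round(2));plan([.5991,.1752,.13],75)
E
```

```text
time_s: 12.35
tool_pos: [0.6318, -0.2551, 0.0031]
tool_rot: [179.9, 0.0, 101.8]
force: [0.3, -0.5, 2.0]
grip_width: 0.0557
grasp_force: 39.8
time_s: 12.85
tool_pos: [0.6338, -0.2569, 0.1236]
tool_rot: [179.5, 0.3, 101.8]
force: [0.9, -0.5, -2.0]
grip_width: 0.0558
grasp_force: 40.0
[ 0.6338 -0.2569  0.1236] [179.54   0.27 101.8 ]
n 11 shift [ 0.0396 -0.0034 -0.0007] turn [0.0008 0.0002 0.0425] | dist 0.4335
```

```bash
python3 -m jog '[[0.0396,-0.0034,-0.0007,0,0,0.0425,0.05],[0.0396,-0.0034,-0.0007,0,0,0.0425,0.05],[0.0396,-0.0034,-0.0007,0,0,0.0425,0.05],[0.0396,-0.0034,-0.0007,0,0,0.0425,0.05],[0.0396,-0.0034,-0.0007,0,0,0.0425,0.05],[0.0396,-0.0034,-0.0007,0,0,0.0425,0.05],[0.0396,-0.0034,-0.0007,0,0,0.0425,0.05],[0.0396,-0.0034,-0.0007,0,0,0.0425,0.05],[0.0396,-0.0034,-0.0007,0,0,0.0425,0.05],[0.0396,-0.0034,-0.0007,0,0,0.0425,0.05],[0.0396,-0.0034,-0.0007,0,0,0.0425,0.05]]'; python3 -m jog '[[0,0,0,0,0,0,0.05],[0,0,0,0,0,0,0.05],[0,0,0,0,0,0,0.05],[0,0,0,0,0,0,0.05]]'; python3 - <<'E'
from h import *
import pickle
o=env.get_obs();print(o['tool_pos'].round(4),o['tool_rot'].round(2))
c=env.get_calibration("wrist");im=env.read_camera("wrist");cv2.imwrite("pics/w5.png",im);pickle.dump((c,o),open("w5.pkl","wb"))
cv2.imwrite("pics/w5c.png",cv2.resize(im[110:310,220:420],None,fx=3,fy=3,interpolation=cv2.INTER_CUBIC))
plan([.5988,.1739,.085],75,n=1)
E
```

```text
time_s: 13.77
tool_pos: [0.5947, 0.1785, 0.1236]
tool_rot: [-179.8, 0.1, 74.9]
force: [1.3, 0.2, -2.5]
grip_width: 0.0555
grasp_force: 40.0
time_s: 14.1
tool_pos: [0.596, 0.1745, 0.1241]
tool_rot: [-179.9, 0.1, 74.9]
force: [0.7, -1.5, -3.3]
grip_width: 0.0556
grasp_force: 40.0
[0.596  0.1745 0.1241] [-1.7993e+02  1.3000e-01  7.4920e+01]
n 1 shift [0.0002 0.0026 0.0395] turn [-0.0008  0.0015 -0.0021] | dist 0.0396
```

View pics/w5c.png

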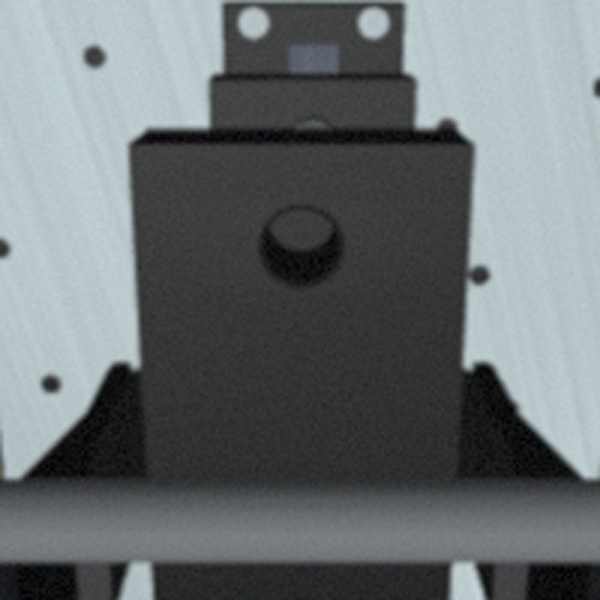

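Plate1 lies seated on the base with its edge at row 76. The held plate's edge (row 143) and hole (302,245) sit exactly as the first plate's did, so the offset in the grip is the same.

```bash
python3 -m jog '[[0.0005,0.0018,0.018,0,0,0,0.05],[0,0,0.017,0,0,0,0.05],[0,0,0,0,0,0,0.05],[0,0,0,0,0,0,0.05],[0,0,0,0,0,0,0.05]]'; python3 - <<'E'
from h import *
o=env.get_obs();print(o['tool_pos'].round(4),o['tool_rot'].round(2))
plan([.5991,.1752,.078],75,n=1)
E
```

```text
time_s: 14.57
tool_pos: [0.5989, 0.176, 0.091]
tool_rot: [180.0, -0.0, 75.0]
force: [0.1, 0.1, -3.1]
grip_width: 0.0557
grasp_force: 40.0
[0.5989 0.176  0.091 ] [ 1.7995e+02 -2.0000e-02  7.4960e+01]
n 1 shift [-0.0007  0.0004  0.013 ] turn [ 0.0008 -0.0004 -0.0007] | dist 0.013
```

```bash
python3 -m jog '[[-0.0007,0.0004,0.005,0,0,0,0.05],[0,0,0.004,0,0,0,0.05],[0,0,0.003,0,0,0,0.05],[0,0,0.002,0,0,0,0.05],[0,0,0.002,0,0,0,0.05],[0,0,0,0,0,0,0.05]]'; python3 -c "
from h import *
o=env.get_obs();print(o['tool_pos'].round(4),o['force'].round(1),o['wrist_torque'].round(2))"
```

```text
time_s: 15.07
tool_pos: [0.5985, 0.1759, 0.0738]
tool_rot: [-180.0, 0.0, 75.0]
force: [-0.5, -0.5, -3.1]
grip_width: 0.0558
grasp_force: 40.0
[0.5985 0.1759 0.0738] [-0.5 -0.5 -3.1] [-0.17  0.05 -0.01]
```

```bash
python3 -m jog '[[0,0,0.003,0,0,0,0.05],[0,0,0.004,0,0,0,0.05],[0,0,0.004,0,0,0,0.05],[0,0,0.004,0,0,0,0.05],[0,0,0.004,0,0,0,0.05],[0,0,0.004,0,0,0,0.05],[0,0,0,0,0,0,0.05],[0,0,0,0,0,0,0.05]]'; python3 -c "
from h import *
o=env.get_obs();print(o['tool_pos'].round(4),o['force'].round(1),o['wrist_torque'].round(2))"
```

```text
time_s: 15.73
tool_pos: [0.5985, 0.1758, 0.0508]
tool_rot: [-180.0, 0.0, 75.0]
force: [0.4, -1.0, -2.8]
grip_width: 0.0555
grasp_force: 40.0
[0.5985 0.1758 0.0508] [ 0.4 -1.  -2.8] [-0.25 -0.16 -0.05]
```

```bash
python3 -m jog '[[0,0,0.003,0,0,0,0.05],[0,0,0.002,0,0,0,0.05],[0,0,0.0015,0,0,0,0.05],[0,0,0,0,0,0,0.05]]'; python3 -m jog '[[0,0,0.0006,0,0,0,0.05],[0,0,0,0,0,0,0.05]]';python3 -m jog '[[0,0,0.0005,0,0,0,0.05],[0,0,0,0,0,0,0.05]]'
```

```text
time_s: 16.07
tool_pos: [0.5987, 0.176, 0.0445]
tool_rot: [180.0, 0.0, 75.0]
force: [1.7, -1.0, -3.2]
grip_width: 0.0558
grasp_force: 40.0
time_s: 16.23
tool_pos: [0.5987, 0.176, 0.0441]
tool_rot: [180.0, 0.0, 75.0]
force: [1.7, -1.9, -4.0]
grip_width: 0.0558
grasp_force: 40.0
time_s: 16.4
tool_pos: [0.5987, 0.176, 0.0437]
tool_rot: [180.0, -0.0, 75.0]
force: [0.9, -2.2, -2.0]
grip_width: 0.0556
grasp_force: 40.0
```

```bash
python3 -m jog '[[0,0,0.0005,0,0,0,0.05],[0,0,0,0,0,0,0.05]]';python3 -m jog '[[0,0,0.0004,0,0,0,0.05],[0,0,0,0,0,0,0.05]]'
```

```text
time_s: 16.57
tool_pos: [0.5987, 0.1761, 0.0432]
tool_rot: [180.0, -0.0, 75.0]
force: [1.0, -0.9, -2.3]
grip_width: 0.0553
grasp_force: 40.0
time_s: 16.73
tool_pos: [0.5988, 0.1761, 0.0431]
tool_rot: [180.0, -0.0, 75.0]
force: [-0.4, -0.9, 1.3]
grip_width: 0.0557
grasp_force: 40.0
```

```bash
python3 -m jog '[[0,0,0.0003,0,0,0,0.05],[0,0,0,0,0,0,0.05],[0,0,0,0,0,0,0.06],[0,0,0,0,0,0,0.075],[0,0,0,0,0,0,0.087],[0,0,0,0,0,0,0.087],[0,0,0,0,0,0,0.087]]' 40; python3 -m jog '[[0,0,-0.01,0,0,0,0.087],[0,0,-0.03,0,0,0,0.087],[0,0,-0.04,0,0,0,0.087],[0,0,-0.03,0,0,0,0.087]]'; python3 - <<'E'
from h import *
o=env.get_obs();print(o['tool_pos'].round(4))
plan([.6128,-.0863,.05],102)
plan([.6128,-.0863,.12],102)
E
```

```text
time_s: 17.32
tool_pos: [0.5984, 0.1764, 0.0421]
tool_rot: [-180.0, -0.0, 75.1]
force: [0.5, 0.2, -0.4]
grip_width: 0.0791
grasp_force: 0.0
time_s: 17.65
tool_pos: [0.5991, 0.176, 0.1554]
tool_rot: [179.9, -0.1, 75.0]
force: [0.9, 1.3, 1.0]
grip_width: 0.0868
grasp_force: 0.0
[0.5991 0.176  0.1554]
n 8 shift [-0.0329  0.0036  0.0132] turn [ 0.0002 -0.0001 -0.0589] | dist 0.283
n 7 shift [-0.0376  0.0042  0.005 ] turn [ 0.0002 -0.0001 -0.0673] | dist 0.265
```

```bash
python3 -m jog '[[-0.0376,0.0042,0.005,0,0,-0.0673,0.087],[-0.0376,0.0042,0.005,0,0,-0.0673,0.087],[-0.0376,0.0042,0.005,0,0,-0.0673,0.087],[-0.0376,0.0042,0.005,0,0,-0.0673,0.087],[-0.0376,0.0042,0.005,0,0,-0.0673,0.087],[-0.0376,0.0042,0.005,0,0,-0.0673,0.087],[-0.0376,0.0042,0.005,0,0,-0.0673,0.087],[0,0,0.035,0,0,0,0.087],[0,0,0.035,0,0,0,0.087],[0,0,0,0,0,0,0.087],[0,0,0,0,0,0,0.087],[0,0,0,0,0,0,0.087]]'; python3 - <<'E'
from h import *
o=env.get_obs();print(o['tool_pos'].round(4),o['tool_rot'].round(2))
plan([.6128,-.0863,.002],102,n=1)
E
```

```text
time_s: 18.65
tool_pos: [0.6135, -0.0856, 0.0493]
tool_rot: [179.9, 0.0, 102.1]
force: [-0.3, 0.1, -0.1]
grip_width: 0.0869
grasp_force: 0.0
[ 0.6135 -0.0856  0.0493] [1.7988e+02 2.0000e-02 1.0209e+02]
n 1 shift [-0.0006 -0.0009  0.0473] turn [0.0022 0.0004 0.0015] | dist 0.0473
```

```bash
python3 -m jog '[[-0.0008,-0.0005,0.02,0,0,0,0.087],[0,0,0.02,0,0,0,0.087],[0,0,0.006,0,0,0,0.087],[0,0,0,0,0,0,0.087],[0,0,0,0,0,0,0.05],[0,0,0,0,0,0,0.05],[0,0,0,0,0,0,0.05],[0,0,0,0,0,0,0.05],[0,0,0,0,0,0,0.05],[0,0,0,0,0,0,0.05]]' 40;  python3 -m jog '[[0,0,-0.005,0,0,0,0.05],[0,0,-0.02,0,0,0,0.05],[0,0,-0.03,0,0,0,0.05],[0,0,-0.04,0,0,0,0.05],[0,0,-0.02,0,0,0,0.05],[0,0,0,0,0,0,0.05]]'; python3 - <<'E'
from h import *
o=env.get_obs();print(o['tool_pos'].round(4),o['tool_rot'].round(2));plan([.5987,.1758,.125],75)
E
```

```text
time_s: 19.48
tool_pos: [0.6124, -0.0869, 0.0019]
tool_rot: [179.9, 0.0, 102.0]
force: [-0.4, 0.1, 2.5]
grip_width: 0.0551
grasp_force: 31.6
time_s: 19.98
tool_pos: [0.6154, -0.0878, 0.1224]
tool_rot: [179.5, 0.1, 102.0]
force: [1.4, -0.3, -0.2]
grip_width: 0.0552
grasp_force: 40.0
[ 0.6154 -0.0878  0.1224] [1.7946e+02 1.3000e-01 1.0201e+02]
n 7 shift [ 0.038  -0.0021 -0.0004] turn [ 0.0014 -0.      0.0673] | dist 0.2641
```

```bash
python3 -m jog '[[0.038,-0.0021,-0.0004,0,0,0.0673,0.05],[0.038,-0.0021,-0.0004,0,0,0.0673,0.05],[0.038,-0.0021,-0.0004,0,0,0.0673,0.05],[0.038,-0.0021,-0.0004,0,0,0.0673,0.05],[0.038,-0.0021,-0.0004,0,0,0.0673,0.05],[0.038,-0.0021,-0.0004,0,0,0.0673,0.05],[0.038,-0.0021,-0.0004,0,0,0.0673,0.05],[0,0,0,0,0,0,0.05],[0,0,0,0,0,0,0.05],[0,0,0,0,0,0,0.05],[0,0,0,0,0,0,0.05]]'; python3 - <<'E'
from h import *
import pickle
o=env.get_obs();T=o['tool_pos'];print(T.round(4),o['tool_rot'].round(2))
c=env.get_calibration("wrist");im=env.read_camera("wrist");cv2.imwrite("pics/w6.png",im);pickle.dump((c,o),open("w6.pkl","wb"))
g=cv2.GaussianBlur(im,(3,3),0)
# plate far edge: brightness along column band, and lateral extent
zt=T[2]-.0019+.01
col=g[130:215,300:312].mean((1,2)); print(col.round(0).astype(int).tolist())
t=np.radians(75);ax=np.array([np.cos(t),np.sin(t),0]);print('expected edge row if centred',proj(c,[(T+ax*.055)*[1,1,0]+[0,0,zt]]))
plan([.5987,.1758,.085],75,n=1)
E
```

```text
time_s: 20.9
tool_pos: [0.595, 0.1743, 0.1185]
tool_rot: [-180.0, 0.1, 74.9]
force: [0.4, -1.2, -1.8]
grip_width: 0.0555
grasp_force: 40.0
[0.595  0.1743 0.1185] [-1.7996e+02  1.0000e-01  7.4910e+01]
[53, 53, 53, 48, 37, 22, 16, 25, 42, 52, 55, 55, 55, 54, 54, 54, 54, 54, 54, 54, 55, 61, 73, 90, 120, 162, 189, 197, 197, 197, 197, 197, 197, 196, 196, 196, 197, 197, 197, 197, 197, 197, 197, 197, 197, 197, 196, 195, 192, 188, 182, 176, 170, 166, 162, 161, 162, 163, 165, 168, 172, 176, 179, 184, 188, 192, 194, 196, 196, 197, 197, 197, 197, 197, 197, 197, 197, 197, 197, 197, 198, 198, 198, 197, 197]
expected edge row if centred [[322.11680773 155.58073495]]
n 1 shift [0.0025 0.003  0.0338] turn [-0.0004  0.0012 -0.002 ] | dist 0.034
```

```bash
python3 -m jog '[[0.0002,0.0024,0.016,0,0,0,0.05],[0,0,0.015,0,0,0,0.05],[0,0,0,0,0,0,0.05],[0,0,0,0,0,0,0.05],[0,0,0,0,0,0,0.05]]'; python3 - <<'E'
from h import *
o=env.get_obs();print(o['tool_pos'].round(4),o['tool_rot'].round(2),o['force'].round(1))
plan([.5986,.1753,.078],75,n=1)
E
```

```text
time_s: 21.37
tool_pos: [0.5981, 0.1753, 0.0889]
tool_rot: [180.0, -0.0, 75.0]
force: [0.1, -0.2, -1.9]
grip_width: 0.0553
grasp_force: 40.0
[0.5981 0.1753 0.0889] [ 1.7996e+02 -2.0000e-02  7.4960e+01] [ 0.1 -0.2 -1.9]
n 1 shift [0.0002 0.0005 0.0109] turn [ 0.0007 -0.0004 -0.0007] | dist 0.0109
```

Underside meets the stud tips at TCP 0.078 and is home at 0.062.

```bash
python3 -m jog '[[0.0002,0.0006,0.005,0,0,0,0.05],[0,0,0.003,0,0,0,0.05],[0,0,0.002,0,0,0,0.05],[0,0,0.002,0,0,0,0.05],[0,0,0.002,0,0,0,0.05],[0,0,0,0,0,0,0.05]]'; python3 -c "
from h import *
o=env.get_obs();print(o['tool_pos'].round(4),o['force'].round(1),o['wrist_torque'].round(2))"
```

```text
time_s: 21.87
tool_pos: [0.5984, 0.176, 0.0739]
tool_rot: [180.0, 0.0, 75.0]
force: [0.5, -0.6, -1.5]
grip_width: 0.0554
grasp_force: 40.0
[0.5984 0.176  0.0739] [ 0.5 -0.6 -1.5] [-0.23  0.   -0.03]
```

```bash
python3 -m jog '[[0,0,0.003,0,0,0,0.05],[0,0,0.003,0,0,0,0.05],[0,0,0.003,0,0,0,0.05],[0,0,0.001,0,0,0,0.05],[0,0,0,0,0,0,0.05]]'; python3 -m jog '[[0,0,0.0006,0,0,0,0.05],[0,0,0,0,0,0,0.05]]'; python3 -m jog '[[0,0,0.0005,0,0,0,0.05],[0,0,0,0,0,0,0.05]]'
```

```text
time_s: 22.28
tool_pos: [0.5985, 0.1757, 0.0639]
tool_rot: [180.0, 0.0, 75.0]
force: [0.8, -1.8, -2.0]
grip_width: 0.0554
grasp_force: 40.0
time_s: 22.45
tool_pos: [0.5985, 0.1757, 0.0636]
tool_rot: [180.0, 0.0, 75.0]
force: [2.4, -1.3, -0.8]
grip_width: 0.0553
grasp_force: 40.0
time_s: 22.62
tool_pos: [0.5985, 0.1758, 0.0633]
tool_rot: [180.0, 0.0, 75.0]
force: [2.3, -2.4, -0.4]
grip_width: 0.0556
grasp_force: 40.0
```

```bash
python3 -m jog '[[0,0,0.0006,0,0,0,0.05],[0,0,0,0,0,0,0.05]]'; python3 -m jog '[[0,0,0.0005,0,0,0,0.05],[0,0,0,0,0,0,0.05]]'; python3 -m jog '[[0,0,0.0004,0,0,0,0.05],[0,0,0,0,0,0,0.05]]'
```

```text
time_s: 22.78
tool_pos: [0.5986, 0.1759, 0.0627]
tool_rot: [180.0, -0.0, 75.0]
force: [2.0, -2.1, 0.3]
grip_width: 0.0555
grasp_force: 40.0
time_s: 22.95
tool_pos: [0.5986, 0.176, 0.0622]
tool_rot: [179.9, -0.0, 75.0]
force: [2.8, -2.5, 0.2]
grip_width: 0.0555
grasp_force: 40.0
time_s: 23.12
tool_pos: [0.5987, 0.176, 0.0619]
tool_rot: [179.9, -0.0, 75.0]
force: [2.0, -2.2, 0.4]
grip_width: 0.0557
grasp_force: 40.0
```

```bash
python3 -m jog '[[0,0,0.0005,0,0,0,0.05],[0,0,0,0,0,0,0.05],[0,0,0,0,0,0,0.05]]'; python3 -m jog '[[0,0,0.0004,0,0,0,0.05],[0,0,0,0,0,0,0.05],[0,0,0,0,0,0,0.05]]'
```

```text
time_s: 23.37
tool_pos: [0.5987, 0.176, 0.0619]
tool_rot: [180.0, -0.0, 75.0]
force: [0.8, -3.1, 5.2]
grip_width: 0.0551
grasp_force: 40.0
time_s: 23.62
tool_pos: [0.5987, 0.176, 0.0618]
tool_rot: [180.0, -0.0, 75.0]
force: [-0.3, -3.2, 7.9]
grip_width: 0.0553
grasp_force: 40.0
```

Firm contact at 0.0619 means the plate is home. I'll release it, back off and check.

```bash
python3 -m jog '[[0,0,-0.0004,0,0,0,0.05],[0,0,0,0,0,0,0.06],[0,0,0,0,0,0,0.075],[0,0,0,0,0,0,0.087],[0,0,0,0,0,0,0.087],[0,0,0,0,0,0,0.087]]' 40; python3 -m jog '[[0,0,-0.01,0,0,0,0.087],[0,0,-0.03,0,0,0,0.087],[0,0,-0.04,0,0,0,0.087],[0,0,-0.035,0,0,0,0.087],[-0.035,0,-0.01,0,0,0,0.087],[-0.04,0,0,0,0,0,0.087],[-0.04,0,0,0,0,0,0.087],[-0.04,0,0,0,0,0,0.087],[-0.04,0,0,0,0,0,0.087],[-0.04,0,0,0,0,0,0.087],[0,0,0,0,0,0,0.087],[0,0,0,0,0,0,0.087]]'; python3 - <<'E'
from h import *
L=[]
for n,b in (("side",(250,120,410,250)),("scene",(350,160,510,290))):
    im=env.read_camera(n); x0,y0,x1,y1=b; L.append(cv2.resize(im[y0:y1,x0:x1],None,fx=2.5,fy=2.5,interpolation=cv2.INTER_CUBIC))
cv2.imwrite("pics/fin.png",np.hstack(L))
E
```

```text
time_s: 24.12
tool_pos: [0.5973, 0.177, 0.0604]
tool_rot: [-179.9, 0.0, 75.1]
force: [-0.3, -0.3, 0.4]
grip_width: 0.0788
grasp_force: 0.0
time_s: 25.12
tool_pos: [0.5371, -0.0539, 0.1872]
tool_rot: [179.9, -0.1, 74.7]
force: [1.1, 0.8, 0.3]
grip_width: 0.0871
grasp_force: 0.0
```

View pics/fin.png

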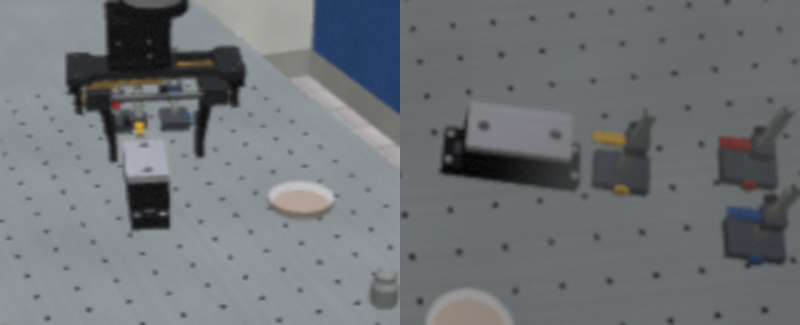

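The pile is flat and level with the yellow pointer: aluminium plate on top at (520,130), studs showing in its holes. The gauges and dish are undisturbed, and the gripper is clear of everything.

```bash
python3 -c "
from cell import env
print(env.sign_off())"
```

```text
the job is handed in; nothing more can be done
None
```

I piled both 20 mm plates and one 10 mm plate (50 mm in all) over the studs, level with the yellow pointer of gauge_c, and handed the job in at about 25 s; the result was not reported.

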